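Shelve an instrument cassette in the third gap of the rack

TASK

Put the orange-ended instrument cassette away in its place beside the steriliser: starting at the end of the wire rack that has the blue clip, run a fingertip along the top of the rack's front rail, counting every gap, full or empty, and stop at the third. Then push the cassette along the counter into that third gap until it is fully home against the back wires. Use only fingertips or the outside of the fingers: never take the cassette between them, lift it or tip it over, and leave the two boxes in the rack, the bottle and the little bowl as they are.

Things in the scene. Friction and masses are not known exactly. Their poses are not given: they have to be found in the camera images.
- rack: fixed steel wire rack: seven hoops 48 mm apart (6 mm wire, 78 mm high) make six gaps in a row, 42 mm clear, open at the front (robot side) and top, no floor: things slide on the counter. Origin on the counter under its middle; x runs into the gaps, y along the row to the robot's left; yaw within 0.2 rad. Front uprights at x = -35 mm, front of the back wires at x = +32 mm, end hoops at y = +-144 mm
- rail: round front rail of the rack, 8 mm thick and 288 mm long, lying along the rack's y over the tops of the front uprights; origin at its middle, on its axis, 77 mm above the counter (its top is at 81 mm and stands 3 mm proud of the hoops)
- clip_blue: blue clip, 40 x 12 x 30 mm, fixed on one of the two end hoops, left or right (a grey one is on the other): marks the end to count from. Origin at the middle of its underside, 56 mm above the counter, 8 mm beyond the rack's origin in the rack's x; top at 86 mm
- cassette: perforated metal box with orange ends, 100 (its x) x 32 (its y) x 56 mm high, 0.19 to 0.31 kg, loose, standing on the counter before the rack, its length within 0.25 rad of the rack's x; ends alike. Origin at the centre of its underside. Home, it touches the back wires, its centre is at the rack's x = -18 mm and its near end stands 30 mm out of the rack. A push of 1 to 3 N slides it
- box_green: bystander: short perforated box with green ends, 66 x 32 x 50 mm, loose, standing in a gap of the rack (the second or the sixth from the left) without sticking out; origin at the centre of its underside
- box_white: bystander: the same with white ends, in the other of those two gaps
- bottle: bystander: white bottle with a green cap, 60 mm across, 170 mm tall, loose on the counter to the left; origin at the centre of its underside
- gallipot: bystander: small steel bowl, 90 mm across, 45 mm high, loose on the counter to the right; origin at the centre of its underside
- gap_1 (a point): middle of the first gap from the robot's left (+y), whichever end has the blue clip; on top of the front rail, 81 mm above the counter; axes as the rack's. A cassette fully home in this gap has its centre 17 mm beyond this point along the rack's x
- gap_2 (a point): middle of the second gap from the robot's left (+y), whichever end has the blue clip; on top of the front rail, 81 mm above the counter; axes as the rack's. A cassette fully home in this gap has its centre 17 mm beyond this point along the rack's x
- gap_3 (a point): middle of the third gap from the robot's left (+y), whichever end has the blue clip; on top of the front rail, 81 mm above the counter; axes as the rack's. A cassette fully home in this gap has its centre 17 mm beyond this point along the rack's x
- gap_4 (a point): middle of the fourth gap from the robot's left (+y), whichever end has the blue clip; on top of the front rail, 81 mm above the counter; axes as the rack's. A cassette fully home in this gap has its centre 17 mm beyond this point along the rack's x
- gap_5 (a point): middle of the fifth gap from the robot's left (+y), whichever end has the blue clip; on top of the front rail, 81 mm above the counter; axes as the rack's. A cassette fully home in this gap has its centre 17 mm beyond this point along the rack's x
- gap_6 (a point): middle of the sixth gap from the robot's left (+y), whichever end has the blue clip; on top of the front rail, 81 mm above the counter; axes as the rack's. A cassette fully home in this gap has its centre 17 mm beyond this point along the rack's x
Not all that is in view belongs to the job. Leave any yellow look-alike of the cassette alone.

How it is judged:
By the outcome, as a careful person would: the job done as asked, in the order asked, and still so for the second after the job is handed in, with the robot touching nothing.
It also fails if it takes over 61 s, if anything falls off the work surface, if the arm or the gripper's body presses on something with over 40 N, if the wrist force passes 120 N, or if a joint passes its speed limit or range.

ROBOT

A 7-joint arm with a two-finger parallel gripper is mounted at the origin on the work surface. World frame = base frame: x ahead of the robot, y to its left, z up, the work surface at z = 0. Lengths are in m, angles in rad, forces in N, time in s.
With the tool pointing down it reaches from about 0.4 to 0.85 m from the base axis. Payload 4.5 kg.
Tool frame: the origin (TCP) lies between the finger pads; the fingertips stand 19 mm ahead of it and the grasp point (between the pads) is the TCP; z points along the fingers, y is the direction in which the jaws open and shut (so a half turn about z gives the same grasp; the last joint's range is limited). The gripper opens to 88 mm and grips with 3 to 60 N. Pads are 18 mm wide; open, the fingers measure 123 mm over their backs; the gripper's body (75 mm by 187 mm) begins 45 mm behind the grasp point.
Start: joints at [-1.115, 0.689, -0.195, 1.565, 0.157, 0.902, -0.215], TCP at [0.256, 0.57, 0.258] pointing down, gripper open.
Joint ranges: [-3.01, 3.01], [-0.46, 2.08], [-1.47, 1.51], [0.13, 2.56], [-1, 4.14], [0.04, 2.09], [-2.66, 2.66]. Speed limits (rad/s): [2.57, 2.57, 3.14, 3.14, 3.14, 3.14, 3.14].

INTERFACE

Orientations are given as a unit quaternion [x, y, z, w].
In Python, from plant import status, snapshot, finish_job, cut_out, tip_of gives the robot as it stands. The module is installed in compiled form; this text tells all that it offers.
- The arm moves only by the tool carry_out, never from a script. Its arguments are lists of equal length, an entry for each row: "linear": the shift along the world's x, y, z in m, a list of three; "roll": the turn about the world's z in rad. A call has 1 to 8 rows; each row is the pose to reach, as a shift and turn from the pose measured when the call began; what a row does not reach only later rows make up. A row lasts 1/12 s, in which the tool goes at most 41.7 mm and 7.16 degrees, less where a joint would pass 70% of its speed; a pose out of reach is approached as far as the arm can. A call with a gripper value outside its range is refused whole. "gripper" is the opening, from 0 (shut) to 1 (fully open), set as the call begins (left out, the last holds). The fingers move at their own pace and stop on an object; "grip_force" is the grip in N (left out, the last holds). Time passes only in rows, so rows that repeat a pose let the fingers close. It gives the time, the measured TCP pose, the force and the opening at its end, in the units of the state.
- status.get_state(): the state, without advancing time (a new reading comes with each control period).
- snapshot(name): name is "scene" or "top" or "wrist"; returns a dict with "img" (384x512x3 uint8, red, green, blue), "range_z" (384x512 float32, m along the optical axis (not along the pixel's ray), 0 where there is no reading), "fx", "fy", "cx", "cy" (pixels), "world_from_camera" (4x4, takes a point from camera to world coordinates). Camera axes: x right, y down, z forward; pixel columns grow to the right and rows downward; lengths in m; the calibration is good to about 2 mm. A picture is of the moment at which its call begins.
- finish_job(): hands the job in, once; it reports no verdict.
Trained networks look in a picture, given as the dict that the camera call returned (one of the last four; its "shot" number tells which), for a name from the list of things; names that differ only in an ending like _2 or _b are one class to them, and where a whole thing is asked for, a point or a joint stands for the part that bears it (a point fixed in the world has none). Each returns a list of dicts, best first, with "confidence" (0 to 1); they miss things now and then, are a little off and sometimes report something else, mostly with a low value. They report only what shows in the picture. A call takes as long as a camera call. They do not tell look-alikes from the thing itself.
- cut_out(picture, query): "region" (384x512 bool, what is visible of it) and "pixel" ([column, row] in pixels, amid what is visible of it).
- tip_of(picture, query): "pixel" ([column, row] in pixels: a listed point, or the origin of a listed thing).
The state is a dict: "clock": time; "q": joint angles; "qd": joint speeds; "joint_torque": joint torques, N m; "tool_pos": TCP position; "eef_rot": TCP orientation; "contact_force": force on the tool from outside, world axes, zero at the start; "moment": the same for the moment, N m; "opening": opening from 0.0 (shut) to 1.0 (fully open).
Only numpy, scipy, OpenCV 4.12 (cv2) and the standard library are available. Lean on these libraries where they do the work, as an engineer would, in place of code of your own. Each camera call takes 0.05 s, during which the arm holds its last target.

## Working session

There is one attempt and no reset: what is moved stays moved. The work goes in short steps, Python scripts to look and compute and a tool call to move; the robot and the scene stay as the last step left them, time stands still between calls to the robot, and variables do not carry over. Pictures are saved under pics/ and viewed, and the job is handed in when it is done.

Besides the shell and the picture viewer there is one more tool, called after "Request:" in YAML: its name, and indented under it one key for each argument. carry_out: Moves the arm, as the interface text tells. Its arguments: {"type":"object","properties":{"linear":{"type":"array"},"roll":{"type":"array"},"gripper":{"type":"number"},"grip_force":{"type":"number"}},"required":["linear","roll"]}

```bash
mkdir -p pics; cat > h.py <<'E'
import numpy as np, cv2
from plant import status, snapshot, finish_job, cut_out, tip_of
def world(p,u,v,z=None):
    d=p['range_z'][int(round(v)),int(round(u))] if z is None else None
    T=p['world_from_camera']; r=np.array([(u-p['cx'])/p['fx'],(v-p['cy'])/p['fy'],1.])
    if z is None: c=r*d; return T[:3,:3]@c+T[:3,3]
    rw=T[:3,:3]@r; s=(z-T[2,3])/rw[2]; return T[:3,3]+s*rw
def cloud(p,m=None):
    v,u=np.nonzero((p['range_z']>0)&(m if m is not None else True)); d=p['range_z'][v,u]
    c=np.stack([(u-p['cx'])/p['fx']*d,(v-p['cy'])/p['fy']*d,d],1)
    T=p['world_from_camera']; return c@T[:3,:3].T+T[:3,3],u,v
def save(p,n): cv2.imwrite('pics/'+n,p['img'][:,:,::-1])
E
python3 - <<'E'
from h import *
s=status.get_state(); print(s)
for n in ['top','scene']:
    p=snapshot(n); save(p,n+'1.png'); print(n,p['world_from_camera'].round(3).tolist(),p['fx'])
    for q in ['rack','rail','clip_blue','cassette','box_green','box_white','bottle','gallipot','gap_1','gap_3','gap_4','gap_6']:
        zz={'clip_blue':.056,'rail':.077}.get(q,.081 if 'gap' in q else 0)
        for r in tip_of(p,q)[:3]: print(q,np.round(r['pixel'],1),round(r['confidence'],2),world(p,*r['pixel'],z=zz).round(3))
E
```

```text
{'clock': 0.0, 'q': array([-1.11516939,  0.68996528, -0.19452252,  1.56636033,  0.15730445,
        0.90250191, -0.21512838]), 'qd': array([ 0.00025314,  0.00035964,  0.00089978,  0.00064699,  0.00036592,
        0.00013625, -0.00038629]), 'joint_torque': array([ 7.05990897e-05, -5.27563155e+01, -1.26692455e+00, -1.53427362e+01,
       -5.26759133e-02,  6.79404155e-03,  1.73577687e-04]), 'tool_pos': array([0.25568449, 0.56964161, 0.25691755]), 'eef_rot': array([ 2.09320177e-01,  9.77846724e-01, -9.12300726e-04, -1.26205945e-04]), 'contact_force': array([-0.49050484, -0.17620724,  0.0140202 ]), 'moment': array([-0.00858925, -0.00506934, -0.00570719]), 'opening': 1.0024515134123069}
top [[0.007, -0.987, 0.161, 0.297], [-1.0, -0.008, -0.009, 0.022], [0.01, -0.161, -0.987, 1.568], [0.0, 0.0, 0.0, 1.0]] 476.09209658440926
rack [256.1 151.9] 0.97 [0.671 0.006 0.   ]
rack [234.4 159.1] 0.31 [0.645 0.079 0.   ]
rail [256.  156.4] 0.74 [0.638 0.007 0.077]
rail [212.6 144.3] 0.51 [0.676 0.147 0.077]
clip_blue [217.3 145.5] 0.47 [0.678 0.133 0.056]
cassette [294.4 207.5] 0.9 [ 0.483 -0.122  0. 
[... 1811 characters left out ...]
.6 293.3] 0.86 [0.52  0.386 0.   ]
gallipot [162.5 165.4] 0.62 [ 0.565 -0.361  0.   ]
gallipot [200.  187.5] 0.35 [ 0.552 -0.184  0.   ]
gap_1 [208.4 200.8] 0.95 [ 0.643 -0.014  0.081]
gap_1 [201.4 188.5] 0.89 [ 0.624 -0.07   0.081]
gap_1 [222.2 207.2] 0.88 [0.635 0.028 0.081]
gap_3 [208.4 200.8] 0.95 [ 0.643 -0.014  0.081]
gap_3 [201.4 188.5] 0.89 [ 0.624 -0.07   0.081]
gap_3 [222.2 207.2] 0.88 [0.635 0.028 0.081]
gap_4 [208.4 200.8] 0.95 [ 0.643 -0.014  0.081]
gap_4 [201.4 188.5] 0.89 [ 0.624 -0.07   0.081]
gap_4 [222.2 207.2] 0.88 [0.635 0.028 0.081]
gap_6 [208.4 200.8] 0.95 [ 0.643 -0.014  0.081]
gap_6 [201.4 188.5] 0.89 [ 0.624 -0.07   0.081]
gap_6 [222.2 207.2] 0.88 [0.635 0.028 0.081]
```

```bash
python3 - <<'E'
from h import *
a=cv2.imread('pics/top1.png')[125:265,120:400]
cv2.imwrite('pics/top1c.png',cv2.resize(a,None,fx=2.85,fy=2.85,interpolation=cv2.INTER_CUBIC))
a=cv2.imread('pics/scene1.png')[130:330,130:400]
cv2.imwrite('pics/scene1c.png',cv2.resize(a,None,fx=2.95,fy=2.95,interpolation=cv2.INTER_CUBIC))
E
```

```text
(no output)
```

View pics/top1c.png

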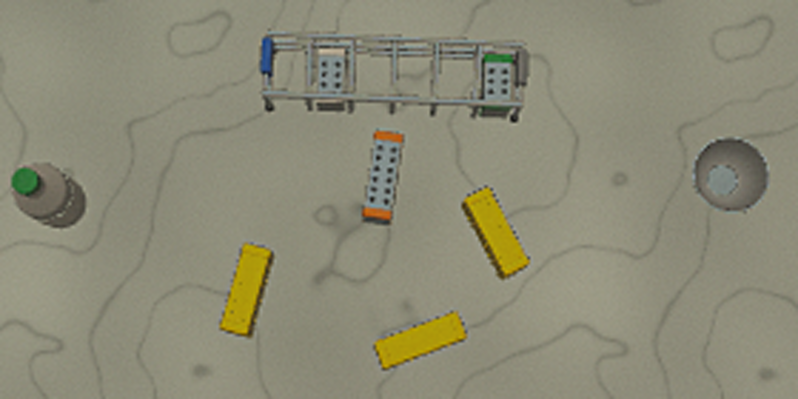

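View pics/scene1c.png

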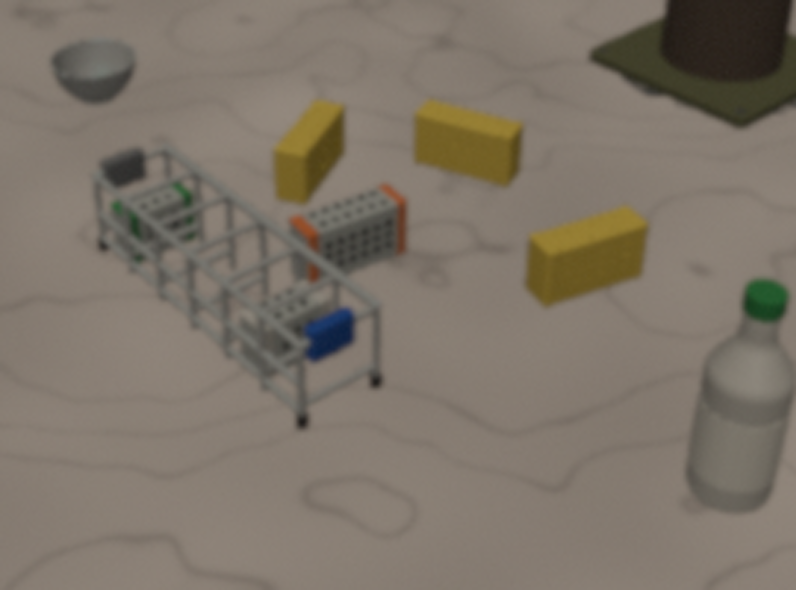

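The blue clip is at crop (267,55), the left end, so the third gap is gap_3. White box is in gap 2 and green in gap 6. The only orange-ended box is at crop (383,176), i.e. full image (254,187). The three yellow boxes, at crop (246,290), (420,340) and (495,232), are look-alikes and stay put. Next I measure the poses.

```bash
cat >> h.py <<'E'
def cass(p,pr=True):
    P,u,v=cloud(p); I=p['img'][v,u].astype(int)
    hsv=cv2.cvtColor(p['img'],cv2.COLOR_RGB2HSV)[v,u].astype(int)
    m=(hsv[:,0]>4)&(hsv[:,0]<16)&(hsv[:,1]>140)&(P[:,2]>.046)&(P[:,2]<.07)&(P[:,0]>.4)
    return P[m],u[m],v[m]
E
python3 - <<'E'
from h import *
p=snapshot('top')
P,u,v=cass(p); print(len(P),P.mean(0))
k=P[:,0]>P[:,0].mean(); a,b=P[k].mean(0),P[~k].mean(0); print('far',a,'near',b,'mid',(a+b)/2,'len',np.linalg.norm(a-b),'yaw',np.arctan2(a[1]-b[1],a[0]-b[0]))
# whole top face
P,u,v=cloud(p); m=(P[:,2]>.05)&(P[:,2]<.062)&(np.hypot(P[:,0]-.55,P[:,1]-.01)<.075); 
r=cv2.minAreaRect(P[m][:,:2].astype(np.float32)*1000); print(m.sum(),r)
# rail
m=(P[:,2]>.07)&(P[:,2]<.092)&(P[:,0]>.58)&(P[:,0]<.8)&(abs(P[:,1])<.2); Q=P[m]
for x in np.round(Q[np.argsort(Q[:,1])][::6],3): print(*x,end=' | ')
for i in [('clip_blue')]:
  for r in cut_out(p,i)[:1]:
    Q=cloud(p,r['region'])[0]; print(i,Q.mean(0))
E
```

```text
59 [0.5430599  0.01389018 0.05699401]
far [0.58942344 0.00758363 0.05690864] near [0.50118315 0.01958641 0.05707111] mid [0.54530329 0.01358502 0.05698988] len 0.08905302612308352 yaw -0.13519412552329105
285 ((544.7021484375, 12.649725914001465), (32.65218734741211, 100.16473388671875), 81.96919250488281)
0.648 -0.148 0.074 | 0.661 -0.146 0.087 | 0.654 -0.146 0.09 | 0.621 -0.144 0.077 | 0.675 -0.144 0.084 | 0.626 -0.143 0.083 | 0.637 -0.141 0.076 | 0.627 -0.141 0.079 | 0.671 -0.14 0.085 | 0.677 -0.14 0.089 | 0.683 -0.138 0.079 | 0.627 -0.137 0.079 | 0.648 -0.137 0.085 | 0.62 -0.131 0.079 | 0.623 -0.127 0.083 | 0.626 -0.124 0.082 | 0.698 -0.119 0.071 | 0.696 -0.115 0.079 | 0.626 -0.112 0.08 | 0.621 -0.108 0.088 | 0.623 -0.102 0.079 | 0.623 -0.099 0.081 | 0.686 -0.096 0.078 | 0.663 -0.096 0.078 | 0.639 -0.096 0.081 | 0.678 -0.093 0.072 | 0.657 -0.093 0.076 | 0.65 -0.093 0.078 | 0.633 -0.092 0.08 | 0.626 -0.089 0.083 | 0.692 -0.083 0.079 | 0.691 -0.08 0.082 | 0.697 -0.074 0.074 | 0.694 -0.07 0.082 | 0.63 -0.067 0.078 | 0.631 -0.061 0.073 | 0.623 -0.057 0.08 | 0.629 -0.054 0.081 | 0.647
[... 892 characters left out ...]
.078 | 0.627 0.077 0.082 | 0.628 0.08 0.078 | 0.635 0.084 0.08 | 0.7 0.088 0.079 | 0.631 0.093 0.082 | 0.697 0.094 0.081 | 0.627 0.096 0.082 | 0.642 0.097 0.076 | 0.674 0.097 0.079 | 0.682 0.097 0.074 | 0.626 0.099 0.086 | 0.654 0.1 0.079 | 0.634 0.103 0.081 | 0.635 0.106 0.074 | 0.704 0.11 0.079 | 0.704 0.114 0.077 | 0.634 0.119 0.079 | 0.703 0.123 0.082 | 0.634 0.128 0.081 | 0.705 0.133 0.075 | 0.631 0.138 0.079 | 0.686 0.139 0.082 | 0.704 0.14 0.078 | 0.662 0.141 0.085 | 0.685 0.142 0.087 | 0.631 0.143 0.09 | 0.671 0.145 0.088 | 0.638 0.145 0.076 | 0.67 0.145 0.081 | 0.643 0.147 0.083 | 0.65 0.148 0.081 | 0.666 0.148 0.083 | 0.692 0.148 0.086 | clip_blue [0.67294508 0.14317348 0.08344367]
```

```bash
cat >> h.py <<'E'
from scipy.optimize import least_squares
def rackfit(p,x0=(.665,.002,-.03)):
    P,_,_=cloud(p)
    m=(P[:,2]>.068)&(P[:,2]<.09)&(P[:,0]>.59)&(P[:,0]<.76)&(abs(P[:,1])<.19); Q=P[m][:,:2]
    hy=np.arange(-3,4)*.048
    def res(t):
        c,s=np.cos(t[2]),np.sin(t[2]); d=Q-t[:2]; x=d@[c,s]; y=d@[-s,c]
        r=np.minimum(abs(x+.035),abs(x-.035)); ex=np.maximum(abs(y)-.144,0)
        r=np.hypot(r,ex)
        h=np.min(abs(y[:,None]-hy),1); h=np.hypot(h,np.maximum(abs(x)-.035,0))
        return np.minimum(r,h)
    best=None
    for dx in (-.01,0,.01):
      for dy in (-.006,0,.006):
        f=least_squares(res,np.array(x0)+[dx,dy,0],loss='soft_l1',f_scale=.002)
        if best is None or f.cost<best.cost: best=f
    return best.x,best.cost,len(Q)
def toW(t,x,y):
    c,s=np.cos(t[2]),np.sin(t[2]); return np.array([t[0]+c*x-s*y,t[1]+s*x+c*y])
def toR(t,P):
    c,s=np.cos(t[2]),np.sin(t[2]); d=np.asarray(P)[...,:2]-t[:2]; return np.stack([d@[c,s],d@[-s,c]],-1)
E
python3 - <<'E'
from h import *
for n in ['top','top','scene']:
    p=snapshot(n); t,c,k=rackfit(p); print(n,t,c,k)
    print('gap3',toW(t,-.035,.024),'start',toW(t,-.035,.138))
    print('cass',toR(t,[.545,.013]),'yawrel',-.137-t[2])
E
```

```text
top [ 0.66255904  0.00135275 -0.03492373] 0.0012631905233862707 695
gap3 [0.62841838 0.02656019] start [0.63239888 0.14049068]
cass [-0.11789404  0.00753539] yawrel -0.10207627270623279
top [ 0.66260076  0.00128193 -0.03556214] 0.001232398144989207 693
gap3 [0.6284762  0.02651117] start [0.63252943 0.14043909]
cass [-0.11794304  0.00752941] yawrel -0.10143786450538059
scene [ 0.66561931  0.00509371 -0.03305887] 0.0021471112942368685 1208
gap3 [0.6314317  0.03023744] start [0.63519973 0.14417515]
cass [-0.12081473  0.00391516] yawrel -0.10394113183567322
```

Request:
carry_out:
  linear:
    - [0.1,-0.11,0.0]
    - [0.2,-0.22,0.0]
    - [0.3,-0.34,0.0]
    - [0.35,-0.43,0.0]
    - [0.35,-0.43,0.0]
    - [0.35,-0.43,0.0]
    - [0.35,-0.43,0.0]
    - [0.35,-0.43,0.0]
  roll: [0.1,0.2,0.3,0.387,0.387,0.387,0.387,0.387]
  gripper: 0
  grip_force: 20

```text
clock: 2.22
tool_pos: [0.4697, 0.3121, 0.258]
eef_rot: [0.017, 1.0, 0.0, 0.0]
contact_force: [0.9, 0.9, 0.2]
opening: 0.42
```

Request:
carry_out:
  linear:
    - [0.0,0.0,0.0]
  roll: [0.0]

```text
clock: 2.3
tool_pos: [0.4765, 0.3022, 0.2575]
eef_rot: [0.025, 1.0, -0.003, 0.002]
contact_force: [0.7, -1.2, 0.6]
opening: 0.346
```

Request:
carry_out:
  linear:
    - [0.04,-0.05,0.0]
    - [0.08,-0.1,0.0]
    - [0.11,-0.14,0.0]
    - [0.13,-0.16,0.0]
    - [0.13,-0.16,0.0]
    - [0.13,-0.16,0.0]
    - [0.13,-0.16,0.0]
    - [0.13,-0.16,0.0]
  roll: [0.0,0.015,0.015,0.015,0.015,0.015,0.015,0.015]

```text
clock: 2.97
tool_pos: [0.6062, 0.1426, 0.2572]
eef_rot: [0.018, 1.0, -0.003, 0.002]
contact_force: [0.1, 0.5, 0.1]
opening: 0.009
```

```bash
python3 - <<'E'
from h import *
p=snapshot('wrist'); save(p,'w1.png'); print(p['world_from_camera'].round(3))
print(status.get_state()['tool_pos'],status.get_state()['eef_rot'],status.get_state()['contact_force'])
t,c,k=rackfit(p); print(t,c,k)
E
```

```text
[[ 0.035  0.946  0.323  0.522]
 [ 0.999 -0.031 -0.016  0.147]
 [-0.006  0.324 -0.946  0.383]
 [ 0.     0.     0.     1.   ]]
[0.60540068 0.14411574 0.25740686] [ 0.01612188  0.99986536 -0.00260331  0.00160086] [-1.20365529  1.04386503 -0.15648583]
[ 0.66249705  0.00451482 -0.0341944 ] 0.008685375658335269 5442
```

View pics/w1.png

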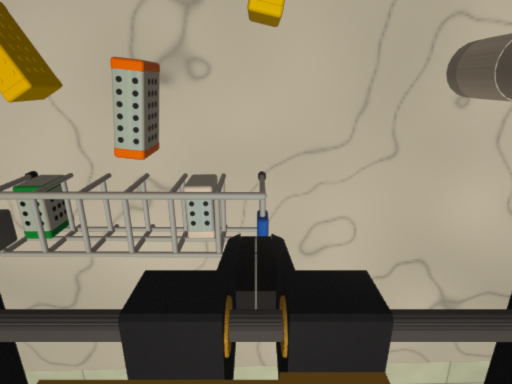

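Request:
carry_out:
  linear:
    - [0.027,-0.002,-0.03]
    - [0.027,-0.002,-0.07]
    - [0.027,-0.002,-0.11]
    - [0.027,-0.002,-0.142]
    - [0.027,-0.002,-0.145]
    - [0.027,-0.002,-0.145]
    - [0.027,-0.002,-0.145]
  roll: [0,0,0,0,0,0,0]

```text
clock: 3.6
tool_pos: [0.6329, 0.1444, 0.1143]
eef_rot: [0.015, 1.0, -0.002, 0.003]
contact_force: [-0.7, 0.6, 0.7]
opening: 0.008
```

```bash
python3 - <<'E'
from h import *
p=snapshot('wrist'); save(p,'w2.png')
print(status.get_state()['tool_pos'],status.get_state()['eef_rot'],status.get_state()['contact_force'])
t,c,k=rackfit(p); print(t,c,k, toR(t,status.get_state()['tool_pos']))
E
```

```text
[0.63356821 0.14403431 0.11503467] [ 0.01543158  0.99987354 -0.00154723  0.00351797] [ 0.04128606 -0.33491164 -0.05975615]
[ 0.66218982  0.00442049 -0.03026631] 0.00698695820878911 5422 [-0.03283346  0.13868374]
```

View pics/w2.png

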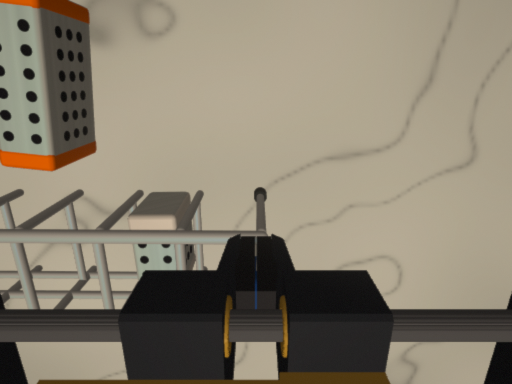

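Request:
carry_out:
  linear:
    - [-0.001,0,-0.006]
    - [-0.001,0,-0.01]
    - [-0.001,0,-0.012]
    - [-0.001,0,-0.014]
    - [-0.001,0,-0.015]
    - [-0.001,0,-0.0155]
  roll: [0,0,0,0,0,0]

```text
clock: 4.15
tool_pos: [0.6327, 0.1439, 0.1002]
eef_rot: [0.016, 1.0, -0.002, 0.004]
contact_force: [-2.2, -0.9, 7.5]
opening: 0.003
```

Request:
carry_out:
  linear:
    - [-0.0002,-0.006,-0.0007]
    - [-0.0004,-0.012,-0.0007]
    - [-0.0006,-0.018,-0.0007]
    - [-0.0009,-0.025,-0.0007]
    - [-0.0011,-0.032,-0.0007]
    - [-0.0014,-0.039,-0.0007]
    - [-0.0016,-0.046,-0.0007]
    - [-0.0016,-0.048,-0.0007]
  roll: [0,0,0,0,0,0,0,0]

```text
clock: 4.82
tool_pos: [0.632, 0.0956, 0.1004]
eef_rot: [0.016, 1.0, -0.001, 0.005]
contact_force: [1.0, 4.1, 5.2]
opening: 0.007
```

At y=0.096 the tip has passed gap 1. It is still pressing on the rail (5 N). Next come gap 2 and then gap 3.

Request:
carry_out:
  linear:
    - [-0.0003,-0.007,-0.0008]
    - [-0.0006,-0.014,-0.0008]
    - [-0.0009,-0.021,-0.0008]
    - [-0.0012,-0.028,-0.0008]
    - [-0.0015,-0.035,-0.0008]
    - [-0.0018,-0.042,-0.0008]
    - [-0.002,-0.048,-0.0008]
    - [-0.002,-0.048,-0.0008]
  roll: [0,0,0,0,0,0,0,0]

```text
clock: 5.48
tool_pos: [0.6308, 0.0465, 0.1004]
eef_rot: [0.017, 1.0, -0.001, 0.006]
contact_force: [0.2, 0.6, 6.9]
opening: 0.007
```

Request:
carry_out:
  linear:
    - [-0.0003,-0.007,-0.0008]
    - [-0.0006,-0.013,-0.0008]
    - [-0.0008,-0.018,-0.0008]
    - [-0.0009,-0.02,-0.0008]
    - [-0.0009,-0.02,-0.0008]
  roll: [0,0,0,0,0]

```text
clock: 5.9
tool_pos: [0.6307, 0.0264, 0.1004]
eef_rot: [0.017, 1.0, 0.0, 0.007]
contact_force: [0.1, 2.7, 6.1]
opening: 0.004
```

```bash
python3 - <<'E'
from h import *
s=status.get_state(); print(s['tool_pos'],s['eef_rot'],s['contact_force'])
p=snapshot('wrist'); save(p,'w3.png')
t,c,k=rackfit(p); print(t,c,k, toR(t,s['tool_pos']))
P,u,v=cass(p); print(len(P)); k=P[:,0]>P[:,0].mean(); print(P[k].mean(0),P[~k].mean(0))
E
```

```text
[0.63065651 0.0264414  0.10036407] [1.73074661e-02 9.99827243e-01 1.58915219e-04 6.77569486e-03] [0.11622623 2.74735456 6.07813847]
[ 0.66168207  0.00238718 -0.03543807] 0.02584838782737602 12972 [-0.03185834  0.02293987]
952
[0.59213237 0.01089632 0.05563901] [0.58702647 0.00635027 0.05581896]
```

View pics/w3.png

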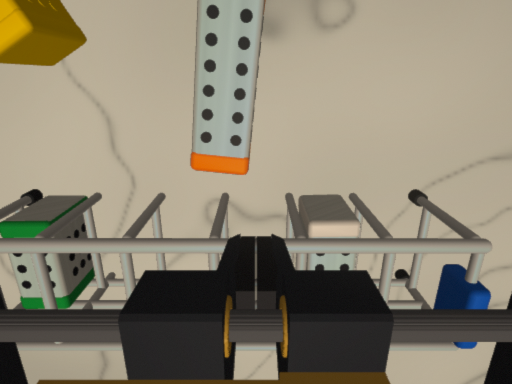

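Tip is at rack y≈0.023, midway between the hoops of the third gap from the blue clip, with 6 N on the rail: that is gap_3. I'll hold there briefly, lift, and then straighten the cassette from its right side.

Request:
carry_out:
  linear:
    - [0,0,-0.0003]
    - [0,0,-0.0003]
    - [0,0,-0.0003]
    - [0,0,0.02]
    - [0,0,0.06]
    - [0,0,0.06]
  roll: [0,0,0,0,0,0]

```text
clock: 6.45
tool_pos: [0.6336, 0.0253, 0.1655]
eef_rot: [0.018, 1.0, -0.0, 0.011]
contact_force: [0.9, 0.8, -0.2]
opening: 0.004
```

```bash
python3 - <<'E'
from h import *
s=status.get_state(); print(s['tool_pos'],s['eef_rot'],s['contact_force'],s['q'],s['clock'])
E
```

```text
[0.63364873 0.02528603 0.16548659] [ 1.80881602e-02  9.99777774e-01 -1.59929555e-04  1.08257251e-02] [ 0.88793955  0.75382865 -0.15206523] [ 0.07313749  0.82052995 -0.34288355  1.63419844  0.38332329  0.73217017
  1.08304318] 6.45
```

Request:
carry_out:
  linear:
    - [-0.02,-0.02,0]
    - [-0.04,-0.04,0]
    - [-0.06,-0.06,0]
    - [-0.08,-0.074,0]
    - [-0.087,-0.074,0]
    - [-0.087,-0.074,0]
    - [-0.087,-0.074,0]
    - [-0.087,-0.074,0]
  roll: [0.12,0.24,0.36,0.48,0.6,0.72,0.84,0.96]

```text
clock: 7.12
tool_pos: [0.5457, -0.0508, 0.1649]
eef_rot: [-0.448, 0.894, 0.004, 0.008]
contact_force: [-0.9, 0.1, -0.5]
opening: 0.005
```

Request:
carry_out:
  linear:
    - [0,0,0]
    - [0,0,0]
    - [0,0,0]
    - [0,0,0]
    - [0,0,0]
    - [0,0,0]
    - [0,0,0]
    - [0,0,0]
  roll: [0.12,0.24,0.36,0.48,0.6,0.61,0.61,0.61]

```text
clock: 7.78
tool_pos: [0.5453, -0.0516, 0.1645]
eef_rot: [-0.694, 0.72, 0.007, 0.006]
contact_force: [-0.2, -1.1, 0.2]
opening: 0.006
```

```bash
python3 - <<'E'
from h import *
from scipy.spatial.transform import Rotation as R
s=status.get_state(); print(s['tool_pos'],s['q'])
M=R.from_quat(s['eef_rot']).as_matrix(); print('tool y',M[:,1],'tool z',M[:,2],'yang',np.arctan2(M[1,1],M[0,1]))
p=snapshot('wrist'); save(p,'w4.png')
P,u,v=cloud(p); m=(P[:,2]>.05)&(P[:,2]<.062)&(np.hypot(P[:,0]-.55,P[:,1]-.01)<.075)
print(m.sum(),cv2.minAreaRect(P[m][:,:2].astype(np.float32)*1000),rackfit(p))
E
```

```text
[ 0.54527557 -0.05157582  0.16445239] [ 0.46697459  0.83225953 -0.78240077  1.86694631  0.7963814   0.78596915
  2.35778894]
tool y [-0.99933432  0.03646409  0.00113521] tool z [-4.71535473e-04  1.82041875e-02 -9.99834179e-01] yang 3.105120457900723
1200 ((545.8895263671875, 7.725550651550293), (28.45156478881836, 100.86449432373047), 87.5328598022461) (array([ 0.6621859 ,  0.00232645, -0.03566738]), np.float64(0.015061274969324917), 9340)
```

View pics/w4.png

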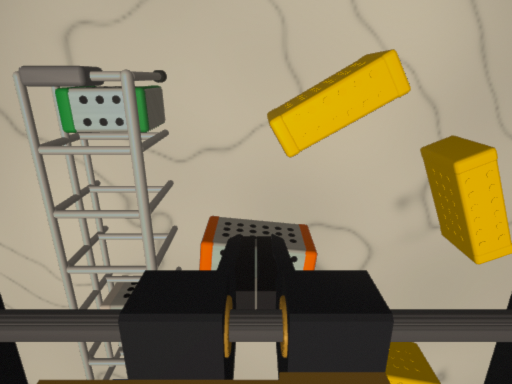

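Request:
carry_out:
  linear:
    - [0.003,0,-0.03]
    - [0.003,0,-0.06]
    - [0.003,0,-0.09]
    - [0.003,0,-0.11]
    - [0.003,0,-0.117]
    - [0.003,0,-0.117]
  roll: [0,0,0,0,0,0]

```text
clock: 8.33
tool_pos: [0.5474, -0.0514, 0.0463]
eef_rot: [-0.694, 0.72, 0.007, 0.005]
contact_force: [0.3, 0.0, -0.4]
opening: 0.003
```

```bash
python3 - <<'E'
from h import *
s=status.get_state(); print(s['tool_pos'],s['contact_force'])
p=snapshot('top'); t=rackfit(p)[0]; print(t,toR(t,s['tool_pos']))
P,u,v=cloud(p); m=(P[:,2]>.05)&(P[:,2]<.062)&(np.hypot(P[:,0]-.55,P[:,1]-.01)<.075)
print(m.sum(),cv2.minAreaRect(P[m][:,:2].astype(np.float32)*1000))
a=p['img'][125:265,190:330,::-1]; cv2.imwrite('pics/t5.png',cv2.resize(a,None,fx=4,fy=4,interpolation=cv2.INTER_CUBIC))
E
```

```text
[ 0.54739191 -0.05141934  0.0462584 ] [ 0.33328804  0.03634983 -0.40691873]
[ 0.66272783  0.00123541 -0.03395323] [-0.11348199 -0.05653968]
273 ((545.2627563476562, 13.037378311157227), (32.55614471435547, 99.94482421875), 82.64422607421875)
```

View pics/t5.png

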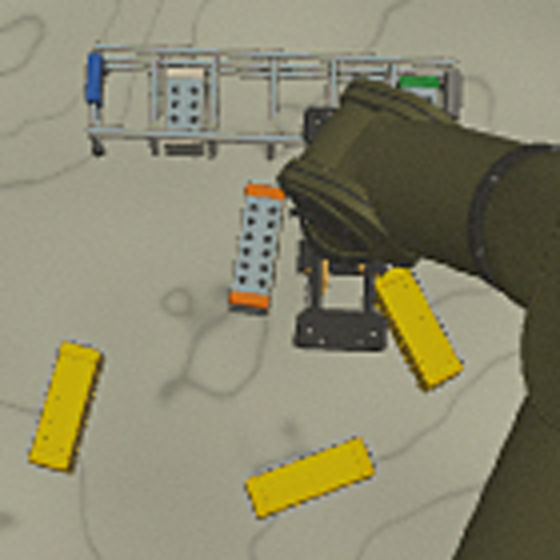

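Request:
carry_out:
  linear:
    - [0.001,0.012,0.001]
    - [0.001,0.024,0.001]
    - [0.001,0.03,0.001]
    - [0.001,0.034,0.001]
    - [0.0015,0.038,0.001]
    - [0.0015,0.042,0.001]
    - [0.002,0.046,0.001]
    - [0.002,0.049,0.001]
  roll: [0,0,0,0,0,0,0,0]

```text
clock: 9.05
tool_pos: [0.5506, -0.0023, 0.0487]
eef_rot: [-0.694, 0.72, 0.006, 0.006]
contact_force: [0.5, -2.1, 2.0]
opening: 0.003
```

```bash
python3 - <<'E'
from h import *
s=status.get_state(); print(s['tool_pos'],s['contact_force'])
p=snapshot('top'); t=rackfit(p)[0]; print(t,toR(t,s['tool_pos']))
P,u,v=cloud(p); m=(P[:,2]>.05)&(P[:,2]<.062)&(np.hypot(P[:,0]-.55,P[:,1]-.02)<.065)
r=cv2.minAreaRect(P[m][:,:2].astype(np.float32)*1000);print(m.sum(),r,toR(t,np.array(r[0])/1000))
a=p['img'][125:265,190:330,::-1]; cv2.imwrite('pics/t6.png',cv2.resize(a,None,fx=4,fy=4,interpolation=cv2.INTER_CUBIC))
E
```

```text
[ 0.55055046 -0.00230458  0.04869731] [ 0.54100561 -2.14738405  1.97019346]
[ 0.66273234  0.00123112 -0.03402752] [-0.11199665 -0.00735019]
87 ((531.590576171875, 24.78091812133789), (32.093017578125, 72.0531234741211), 89.64789581298828) [-0.13186703  0.01907459]
```

View pics/t6.png

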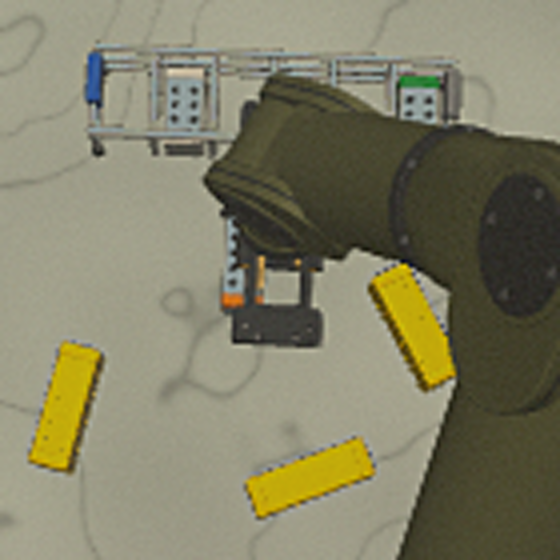

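Request:
carry_out:
  linear:
    - [0,0.002,-0.001]
    - [0,0.004,-0.001]
    - [0,0.006,-0.001]
    - [0,0.006,-0.001]
    - [0,-0.02,-0.001]
    - [0,-0.04,0.0]
    - [0,-0.05,0.03]
    - [0,-0.05,0.07]
  roll: [0,0,0,0,0,0,0,0]

```text
clock: 9.77
tool_pos: [0.5479, -0.0547, 0.1164]
eef_rot: [-0.693, 0.721, 0.009, 0.003]
contact_force: [1.8, 0.7, 0.9]
opening: 0.004
```

Request:
carry_out:
  linear:
    - [-0.03,-0.01,0.03]
    - [-0.06,-0.01,0.06]
    - [-0.09,-0.01,0.08]
    - [-0.12,0,0.08]
    - [-0.13,0.02,0.08]
    - [-0.13,0.02,0.08]
    - [-0.13,0.02,0.08]
    - [-0.13,0.02,0.08]
  roll: [-0.12,-0.24,-0.36,-0.48,-0.6,-0.72,-0.84,-0.96]

```text
clock: 10.43
tool_pos: [0.4177, -0.0335, 0.1967]
eef_rot: [-0.28, 0.96, 0.007, 0.007]
contact_force: [-0.3, -0.5, 0.9]
opening: 0.003
```

```bash
python3 - <<'E'
from h import *
s=status.get_state(); print(s['tool_pos'],s['contact_force'])
p=snapshot('top'); t=rackfit(p)[0]; print(t,toR(t,s['tool_pos']))
P,u,v=cloud(p); m=(P[:,2]>.05)&(P[:,2]<.062)&(np.hypot(P[:,0]-.55,P[:,1]-.03)<.065)
r=cv2.minAreaRect(P[m][:,:2].astype(np.float32)*1000);print(m.sum(),r,toR(t,np.array(r[0])/1000))
P,u,v=cass(p); k=P[:,0]>P[:,0].mean(); a,b=P[k].mean(0),P[~k].mean(0); print(a,b,toR(t,(a+b)/2),np.arctan2(a[1]-b[1],a[0]-b[0]))
a=p['img'][125:265,190:330,::-1]; cv2.imwrite('pics/t7.png',cv2.resize(a,None,fx=4,fy=4,interpolation=cv2.INTER_CUBIC))
E
```

```text
[ 0.41774434 -0.03354975  0.19666224] [-0.31105187 -0.52450713  0.88835035]
[ 0.66264112  0.00132219 -0.03507071] [-0.24352346 -0.04343745]
279 ((544.283935546875, 30.963348388671875), (31.65943717956543, 101.21728515625), 87.90956115722656) [-0.11932373  0.02547291]
[0.58842174 0.02936491 0.0569707 ] [0.49919428 0.03293873 0.05710795] [-0.11980598  0.02564458] -0.040031538984650956
```

View pics/t7.png

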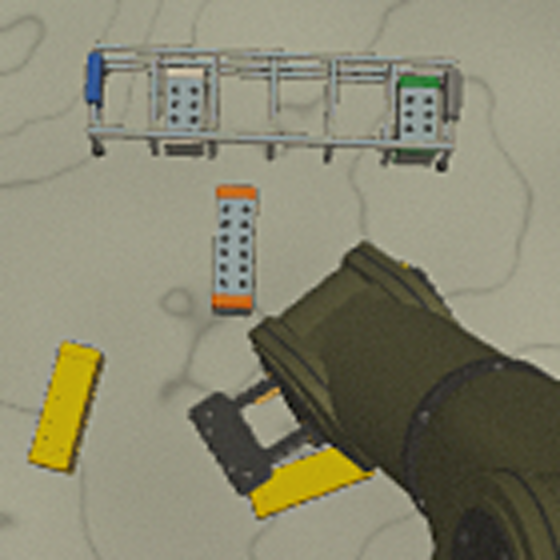

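Request:
carry_out:
  linear:
    - [0.01,0.02,0]
    - [0.02,0.04,0]
    - [0.03,0.06,0]
    - [0.035,0.067,0]
    - [0.035,0.067,0]
    - [0.035,0.067,0]
    - [0.035,0.067,0]
  roll: [-0.12,-0.24,-0.36,-0.48,-0.6,-0.605,-0.605]

```text
clock: 11.07
tool_pos: [0.4525, 0.0339, 0.1965]
eef_rot: [0.019, 1.0, 0.004, 0.009]
contact_force: [-0.4, -0.7, -0.1]
opening: 0.008
```

```bash
python3 - <<'E'
from h import *
from scipy.spatial.transform import Rotation as R
s=status.get_state(); print(s['tool_pos'],s['q'])
M=R.from_quat(s['eef_rot']).as_matrix(); print('tool y',M[:,1],'tool z',M[:,2],'yaw',np.arctan2(M[1,1],M[0,1])-np.pi/2)
p=snapshot('wrist'); save(p,'w8.png'); t=rackfit(p)[0]; print(t)
P,u,v=cass(p); k=P[:,0]>P[:,0].mean(); a,b=P[k].mean(0),P[~k].mean(0); print(a,b,toR(t,(a+b)/2),np.arctan2(a[1]-b[1],a[0]-b[0]))
E
```

```text
[0.45245304 0.03385316 0.19651219] [ 0.03726988  0.5878448  -0.32412082  2.14102752  0.40761085  0.45011169
  0.93071422]
tool y [0.0372698  0.99926263 0.00922844] tool z [ 0.01780963  0.00856919 -0.99980467] yaw -0.03728002090664306
[ 0.66125917  0.00500219 -0.03541806]
[0.51354257 0.03509611 0.0557683 ] [0.49844894 0.03449552 0.05534451] [-0.15622105  0.02427696] 0.03977004739399514
```

View pics/w8.png

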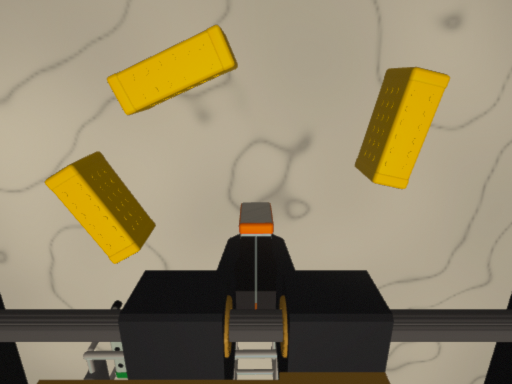

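Request:
carry_out:
  linear:
    - [0,0,-0.03]
    - [0,0,-0.07]
    - [0,0,-0.11]
    - [0,0,-0.14]
    - [0,0,-0.149]
    - [0,0,-0.149]
    - [0,0,-0.149]
  roll: [0,0,0,0,0,0,0]

```text
clock: 11.7
tool_pos: [0.4525, 0.0329, 0.0482]
eef_rot: [0.018, 1.0, 0.004, 0.007]
contact_force: [0.1, 0.7, 0.6]
opening: 0.007
```

Request:
carry_out:
  linear:
    - [0.01,-0.0003,0]
    - [0.02,-0.0007,0]
    - [0.027,-0.001,0]
    - [0.033,-0.001,0]
    - [0.039,-0.0014,0]
    - [0.045,-0.0016,0]
    - [0.051,-0.0018,0]
    - [0.057,-0.002,0]
  roll: [0,0,0,0,0,0,0,0]

```text
clock: 12.37
tool_pos: [0.5086, 0.0301, 0.0481]
eef_rot: [0.017, 1.0, 0.004, 0.006]
contact_force: [-1.4, 0.1, 0.8]
opening: 0.008
```

```bash
cat > c.py <<'E'
from h import *
import sys
s=status.get_state(); print(s['tool_pos'],s['contact_force'],s['clock'])
p=snapshot('top'); t=rackfit(p)[0]; print(t,toR(t,s['tool_pos']))
P,u,v=cass(p); k=P[:,0]>P[:,0].mean(); a,b=P[k].mean(0),P[~k].mean(0); print(len(P),toR(t,P.min(0)),toR(t,a),toR(t,b),toR(t,(a+b)/2),np.arctan2(a[1]-b[1],a[0]-b[0])-t[2])
a=p['img'][125:265,190:330,::-1]; a=cv2.resize(a,None,fx=4,fy=4,interpolation=cv2.INTER_CUBIC)
cv2.imwrite('pics/%s.png'%sys.argv[1],a)
E
python3 c.py t9
```

```text
[0.50858107 0.03014841 0.0481015 ] [-1.35068242  0.05913567  0.81960582] 12.3667
[ 0.66291377  0.00131112 -0.03012675] [-0.15513131  0.02417537]c.py:5: RuntimeWarning: Mean of empty slice.
  P,u,v=cass(p); k=P[:,0]>P[:,0].mean(); a,b=P[k].mean(0),P[~k].mean(0); print(len(P),toR(t,P.min(0)),toR(t,a),toR(t,b),toR(t,(a+b)/2),np.arctan2(a[1]-b[1],a[0]-b[0])-t[2])
  ret = ret.dtype.type(ret / rcount)
  ret = um.true_divide(
Traceback (most recent call last):
  File "c.py", line 5, in <module>
    P,u,v=cass(p); k=P[:,0]>P[:,0].mean(); a,b=P[k].mean(0),P[~k].mean(0); print(len(P),toR(t,P.min(0)),toR(t,a),toR(t,b),toR(t,(a+b)/2),np.arctan2(a[1]-b[1],a[0]-b[0])-t[2])
                                                                                              ~~~~~^^^
ValueError: zero-size array to reduction operation minimum which has no identity
```

```bash
cat > c2.py <<'E'
from h import *
import sys
s=status.get_state(); print(s['tool_pos'],s['contact_force'],s['clock'])
p=snapshot('scene'); t=rackfit(p)[0]; print(t)
P,u,v=cass(p); 
if len(P): print(len(P),toR(t,P).min(0),toR(t,P).max(0))
P,_,_=cloud(p); r=toR(t,P); m=(P[:,2]>.05)&(P[:,2]<.061)&(r[:,1]>0)&(r[:,1]<.05)&(r[:,0]>-.17)&(r[:,0]<-.035); print(m.sum(), r[m].min(0),r[m].max(0))
a=p['img'][150:300,150:350,::-1]; a=cv2.resize(a,None,fx=4,fy=4,interpolation=cv2.INTER_CUBIC)
cv2.imwrite('pics/%s.png'%sys.argv[1],a)
E
python3 c2.py s9
```

```text
[0.51049737 0.03021176 0.04811142] [-0.78219235 -0.06481848 -0.52425031] 12.4167
[ 0.66558914  0.00516546 -0.03335162]
41 [-0.15123736  0.00915616] [-0.0489893   0.04244771]
345 [-0.16675104  0.00082235] [-0.03502052  0.04833021]
```

View pics/s9.png

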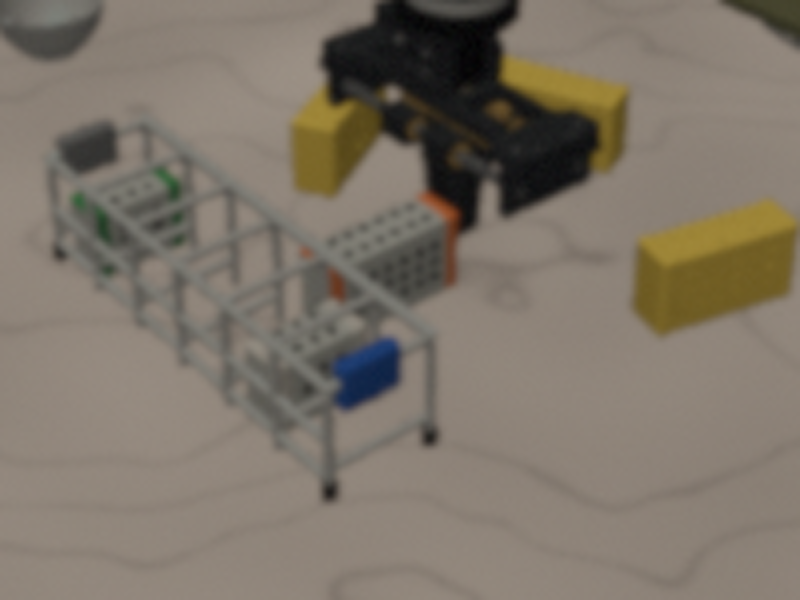

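Request:
carry_out:
  linear:
    - [0.005,-0.0002,0]
    - [0.01,-0.0004,0]
    - [0.015,-0.0005,0]
    - [0.02,-0.0007,0]
    - [0.025,-0.0009,0]
    - [0.03,-0.001,0]
    - [0.035,-0.0012,0]
    - [0.037,-0.0013,0]
  roll: [0,0,0,0,0,0,0,0]

```text
clock: 13.13
tool_pos: [0.5484, 0.0291, 0.0481]
eef_rot: [0.018, 1.0, 0.005, 0.008]
contact_force: [-1.4, 0.6, -0.4]
opening: 0.007
```

```bash
python3 c2.py s10
```

```text
[0.54843239 0.02909065 0.04809027] [-1.35740516  0.63820525 -0.40221194] 13.1333
[ 0.66554531  0.00513738 -0.03344602]
58 [-0.1117858  0.0119172] [-0.00876432  0.04215278]
242 [-0.12837535  0.00081547] [-0.03512607  0.04868029]
```

View pics/s10.png

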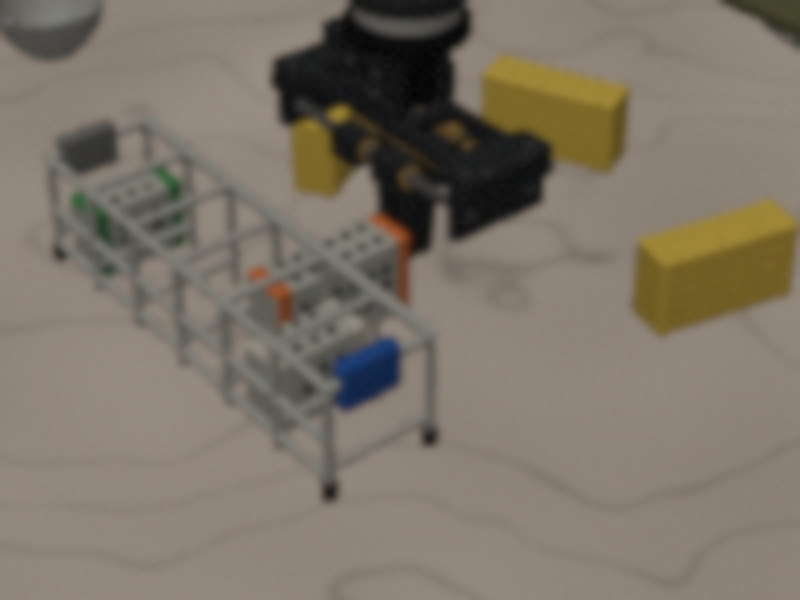

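Request:
carry_out:
  linear:
    - [0.005,-0.0002,0]
    - [0.01,-0.0004,0]
    - [0.015,-0.0005,0]
    - [0.02,-0.0007,0]
    - [0.025,-0.0009,0]
    - [0.029,-0.001,0]
    - [0.032,-0.0011,0]
    - [0.034,-0.0012,0]
  roll: [0,0,0,0,0,0,0,0]

```text
clock: 13.85
tool_pos: [0.583, 0.0279, 0.0481]
eef_rot: [0.018, 1.0, 0.005, 0.008]
contact_force: [-0.2, -0.1, 0.2]
opening: 0.006
```

Request:
carry_out:
  linear:
    - [0.001,0,0]
    - [0.002,-0.0001,0]
    - [0.003,-0.0001,0]
    - [0.004,-0.0001,0]
  roll: [0,0,0,0]

```text
clock: 14.18
tool_pos: [0.5861, 0.0278, 0.0481]
eef_rot: [0.018, 1.0, 0.004, 0.007]
contact_force: [-5.1, 0.2, 3.8]
opening: 0.005
```

Request:
carry_out:
  linear:
    - [0.001,0,0]
    - [0.0015,0,0]
    - [0.002,0,0]
  roll: [0,0,0]

```text
clock: 14.43
tool_pos: [0.5861, 0.0278, 0.048]
eef_rot: [0.018, 1.0, 0.004, 0.005]
contact_force: [-9.0, 0.0, 6.1]
opening: 0.003
```

Motion stopped at rack x≈-0.076 (predicted -0.077 when home) with the force rising to 9 N, so it's against the back wires. I'll back straight off and check.

Request:
carry_out:
  linear:
    - [-0.005,0,0]
    - [-0.03,0.001,0]
    - [-0.06,0.002,0.01]
    - [-0.08,0.003,0.05]
    - [-0.11,0.004,0.09]
    - [-0.15,0.005,0.13]
    - [-0.17,0.005,0.15]
    - [-0.17,0.005,0.15]
  roll: [0,0,0,0,0,0,0,0]

```text
clock: 15.1
tool_pos: [0.4138, 0.0329, 0.201]
eef_rot: [0.016, 1.0, 0.003, 0.007]
contact_force: [-0.8, -1.4, -1.7]
opening: 0.002
```

```bash
python3 c2.py s11; python3 c.py t11; python3 - <<'E'
from h import *
p=snapshot('top'); save(p,'topf.png'); t=rackfit(p)[0]
P,u,v=cloud(p); r=toR(t,P); m=(P[:,2]>.05)&(P[:,2]<.062)&(abs(r[:,1]-.024)<.024)&(r[:,0]>-.1)&(r[:,0]<.03)
print('xmin',np.sort(r[m][:,0])[:4])
for q in ['bottle','gallipot','box_green','box_white']:
  for x in tip_of(p,q)[:1]: print(q,x['pixel'],world(p,*x['pixel'],z=0))
E
```

```text
[0.4137817  0.03293464 0.20097991] [-0.79439351 -1.44855628 -1.67262806] 15.1
[ 0.66560262  0.00516154 -0.03369656]
21 [-0.06633351  0.01249504] [0.03101544 0.03942542]
66 [-0.06910931  0.00029442] [-0.0350141   0.04951494]
[0.41435078 0.03285635 0.20103471] [-0.46255724 -0.08119952  0.63350849] 15.15
[ 0.66256833  0.00128191 -0.03553941] [-0.24918271  0.02273486]
58 [-0.06633866  0.00655217] [0.02666068 0.02518951] [-0.06283765  0.02488836] [-0.01808848  0.02503893] 0.003364831108762338
xmin [-0.06920107 -0.0670581  -0.06667221 -0.06663534]
bottle [139.5, 197.6] [0.51199759 0.39161346 0.        ]
gallipot [374.4, 188.4] [ 0.54937831 -0.39055677  0.        ]
box_green [289.2, 154.4] [ 0.66329052 -0.10599064  0.        ]
box_white [236.7, 154.9] [0.65996293 0.07122183 0.        ]
```

View pics/t11.png

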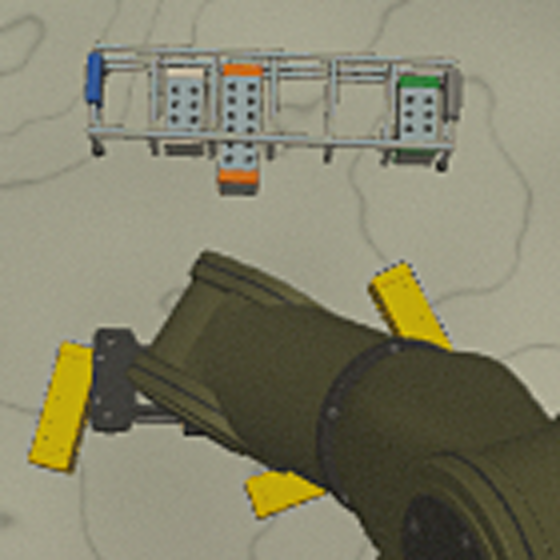

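View pics/s11.png

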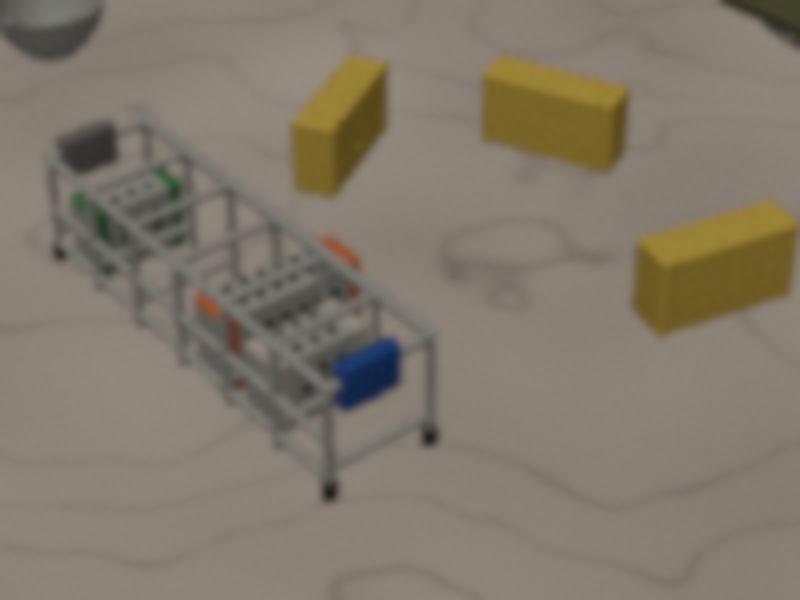

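The cassette is home in gap 3 at rack (-0.018, 0.025), relative yaw 0.003. It is upright at crop (240,130), and both boxes stand as before at crop (184,105) and (417,115). The robot is clear, so I'm handing in.

```bash
python3 -c "
from plant import finish_job
print(finish_job())"
```

```text
the job is handed in; nothing more can be done
None
```

The cassette is fully home in the third gap from the blue clip, and the job was handed in at about 15 s of the 61 s allowed.

**What I did:**
- The blue clip is on the left end. I ran the closed fingertips along the rail top from there, at the readings I took pressing 5–7 N, and stopped at the middle of the third gap.
- I then straightened the cassette with one push on its right side, and pushed its near end in with the closed fingers until it stopped against the back wires at 9 N. It was never taken between the fingers, lifted or tipped.

**Last checks:**
- **Cassette:** its centre is at rack x = -18.1 mm (home is -18), y = +25 mm (the gap's middle is +24). It is 0.003 rad off the rack's direction and standing flat.
- **Bystanders:** the bottle and the bowl were found within 3 mm of where they started. The network put the two boxes 9–12 mm from its first readings, but its box readings are rough and the pictures show both boxes where they were.
- **Camera disagreement:** the cameras differed by 3–4 mm on where the rack is, so I measured the cassette against the rack within one picture.

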